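# Fold down the shelf of a dental instrument cabinet onto its slide-out supports

## Task

On the bench stands a small steel instrument cabinet with a drop-front flap. Pull both slide-out supports with the blue round pulls all the way out first, while the flap is still up; then lower the flap by its blue bar, without letting it drop, until it lies level on the two supports, and let go.

Things in the scene. Friction and masses are not known exactly. Their poses are not given: they have to be found in the camera images.
- cabinet: Fixed steel cabinet, 300 wide, 155 deep, roof 239 high, starting 54 behind the hinge line (all mm). Origin on the bench, straight below the middle of the flap's hinge; x points from its front inwards, y left, z up. Lower front face: plane x = 4, up to z = 119. Between the supports a drawer with a small black knob (z 75, reaching 32 before the front): not needed.
- left_support: 18 x 46 mm bar, top 125 mm above the bench, sliding out along cabinet -x. At its end a blue round pull (22 mm across, 24 long along x) on a 10 mm stem, 65 before the bar. Origin: pull's centre, 90 mm up; axes as the cabinet's. In cabinet frame y = 115 mm; x = -65 pushed in, -165 fully out (stop). Starts 0 to 15 mm out. Friction about 2.5 N; stays where left.
- right_support: The same as left_support (bar, blue round pull, origin at the pull's centre, travel 100 mm along cabinet -x, x = -65 mm in and -165 fully out), but at y = -115 mm in the cabinet's frame.
- flap: Panel 270 wide, 10 thick, 0.3 kg. Origin: mid hinge, 130 mm up; z from hinge to free edge, y along hinge. Panel z 8 to 110; blue bar (12 thick, 130 long, along y) at z = 170 on posts at y = +-60, open window between. Shut: leans back 15 deg; starts up to 8 forward of that. Swings forward and down, past upright by 20 deg it falls: keep hold. Level on drawn supports, else 20 deg lower.

How it is judged:
By the outcome, as a careful person would: the job done as asked, in the order asked, and still so for the second after the job is handed in, with the robot touching nothing.
It also fails if it takes over 62 s, if anything falls off the work surface, if the arm or the gripper's body presses on something with over 40 N, if the wrist force passes 120 N, or if a joint passes its speed limit or range.

## Robot

A 6-joint arm with a two-finger parallel gripper is mounted at the origin on the work surface. World frame = base frame: x ahead of the robot, y to its left, z up, the work surface at z = 0. Lengths are in m, angles in rad, forces in N, time in s.
With the tool pointing down it reaches from about 0.225 to 0.875 m from the base axis. Payload 3.4 kg.
Tool frame: the origin (TCP) lies midway between the tips of the shut fingers; the grasp point (between the pads) lies arm.tcp_to_grasp behind it (arm.tcp_to_grasp is the distance from the TCP to the grasp point, in m); y points along the fingers, z is the direction in which the jaws open and shut, and the axes are right-handed (so a half turn about y gives the same grasp; the last joint's range is limited). The gripper opens to 85 mm and grips with 20 to 120 N. Pads are 22 mm wide; open, the fingers measure 114 mm over their backs; the gripper's body (76 mm by 85 mm) begins 54 mm behind the grasp point. The pads swing forward as they close: fully open they stand 13 mm farther back than shut.
Start: joints at [-1.294, 0.276, 1.505, -0, 1.361, -0.121], TCP at [0.223, -0.53, 0.203] pointing down, gripper open.
Joint ranges: [-2.89, 2.89], [-0.75, 2.08], [0.22, 2.7], [-1.18, 4.32], [0.11, 2.71], [-2.7, 2.7]. Speed limits (rad/s): [2.57, 2.57, 3.14, 3.14, 3.14, 3.14].

## Interface

Orientations are given as a rotation vector (axis times angle).
In Python, from rig import arm gives the robot as it stands.
- The arm moves only by the tool move_arm, never from a script. Its argument "plan" is a list of rows, each a list of 5 numbers: the shift along the world's x, y, z in mm, then the turn about the world's z in degrees, then the opening, from 0 (shut) to 1 (fully open). In form: [[tx, ty, tz, turn, jaw], ...]. A call has 1 to 5 rows; each row shifts and turns the commanded pose from where the row before left it; what a row does not reach is not made up. A row lasts 1/8 s, in which the tool goes at most 62.5 mm and 10.7 degrees, less where a joint would pass 70% of its speed; a pose out of reach is approached as far as the arm can. A call is refused whole if a number of a shift passes 62.5 or a number of a turn 10.7, either way. A call with a gripper value outside its range is refused whole. The fingers move at their own pace and stop on an object; "force" is the grip in N (left out, the last holds). Time passes only in rows, so rows that do not move let the fingers close. It gives the time, the measured TCP pose, the force and the opening at its end, in the units of the state.
- arm.state(): the state, without advancing time (a new reading comes with each control period).
- arm.camera(name): name is "scene" or "top" or "wrist"; returns the picture (420x560x3 uint8, red, green, blue); there is no depth.
- arm.camera_params(name): a dict with "fx", "fy", "cx", "cy" (pixels), "world_to_cam" (4x4, takes a point from world to camera coordinates); the wrist camera has in their place "T_tool_cam" (4x4, takes a point from camera to tool coordinates, whose origin is the TCP and whose axes are the tool frame's). Camera axes: x right, y up, looking along -z (the intrinsics and any distortion apply to the point x, -y, -z); pixel columns grow to the right and rows downward; lengths in m; the calibration is good to about 2 mm. The wrist camera is an equidistant fisheye: a pixel r from the principal point sees the ray r / f radians off the axis. A picture is of the moment at which its call begins: read the wrist's pose just before it. camera_params takes no time and is no camera call.
- arm.sign_off(): hands the job in, once; it reports no verdict.
The state is a dict: "time": time; "joint_positions": joint angles; "qvel": joint speeds; "tau": joint torques, N m; "ee_pos": TCP position; "tcp_rot": TCP orientation; "wrist_force": force on the tool from outside, world axes, zero at the start; "wrist_torque": the same for the moment, N m; "finger_gap": opening from 0.0 (shut) to 1.0 (fully open).
Only numpy, scipy, OpenCV 4.12 (cv2) and the standard library are available. Lean on these libraries where they do the work, as an engineer would, in place of code of your own. Each camera call takes 0.05 s, during which the arm holds its last target.

## Working session

There is one attempt and no reset: what is moved stays moved. The work goes in short steps, Python scripts to look and compute and a tool call to move; the robot and the scene stay as the last step left them, time stands still between calls to the robot, and variables do not carry over. Pictures are saved under pics/ and viewed, and the job is handed in when it is done.

Besides the shell and the picture viewer there is one more tool, called after ">>>" in YAML: its name, and indented under it one key for each argument. move_arm: Moves the arm, as the interface text tells. Its arguments: {"type":"object","properties":{"plan":{"type":"array","items":{"type":"array","items":{"type":"number"}}},"force":{"type":"number"}},"required":["plan"]}

```bash
ls; mkdir -p pics; python3 - <<'E'
from rig import arm
import cv2
s=arm.state();print(s); print(arm.tcp_to_grasp)
for n in("scene","top"):
    cv2.imwrite(f"pics/{n}0.png",cv2.cvtColor(arm.camera(n),cv2.COLOR_RGB2BGR)); print(n,arm.camera_params(n))
print(arm.camera_params("wrist"))
E
```

```text
pics
{'time': 0.0, 'joint_positions': array([-1.29399248e+00,  2.76597524e-01,  1.50611603e+00, -3.84764985e-07,
        1.36070730e+00, -1.21025335e-01]), 'qvel': array([-6.01445606e-05,  3.26981713e-04, -5.32692783e-05,  5.84565752e-04,
        1.09102118e-03,  1.85090208e-03]), 'tau': array([-2.83913096e-04, -4.16776299e+01, -2.45809740e+01, -9.99442977e-05,
        1.11137959e-02, -2.36894024e-06]), 'ee_pos': array([ 0.22258893, -0.52954702,  0.20234514]), 'tcp_rot': array([-0.40391079,  2.0048606 , -2.00113643]), 'wrist_force': array([ 0.42463227, -0.79949075,  0.00305625]), 'wrist_torque': array([-0.00761601,  0.04822318,  0.05382293]), 'finger_gap': 0.9980566349026694}
0.0187
scene {'fx': 403.2384885135376, 'fy': 403.2384885135376, 'cx': 276.91501515573606, 'cy': 205.18984826733282, 'world_to_cam': array([[ 0.98270434,  0.18459766,  0.01469292, -0.60490702],
       [-0.14520111,  0.71886786,  0.67981295, -0.00958906],
       [ 0.11492961, -0.67018856,  0.73323835, -0.75279088],
       [ 0.        ,  0.        ,  0.        ,  1.        ]])}
top {'fx': 453.24483384731656, 'fy': 453.24483384731656, 'cx': 279.57498816130214, 'cy': 211.13104764683746, 'world_to_cam': array([[-0.00850618, -0.99995762, -0.00352312,  0.06109668],
       [ 0.97981132, -0.00903847,  0.19972002, -0.60073485],
       [-0.1997434 , -0.00175314,  0.97984667, -0.72032   ],
       [ 0.        ,  0.        ,  0.        ,  1.        ]])}
{'fx': 325.19226210127806, 'fy': 325.19226210127806, 'cx': 272.7719165588097, 'cy': 209.18893645193484, 'T_tool_cam': array([[ 3.62402977e-04, -9.51892745e-01, -3.06431183e-01,
        -7.90432686e-02],
       [ 3.58276266e-04,  3.06431308e-01, -9.51892707e-01,
        -1.69806366e-01],
       [ 9.99999870e-01,  2.35181731e-04,  4.52092197e-04,
        -5.45910748e-04],
       [ 0.00000000e+00,  0.00000000e+00,  0.00000000e+00,
         1.00000000e+00]])}
```

View pics/scene0.png

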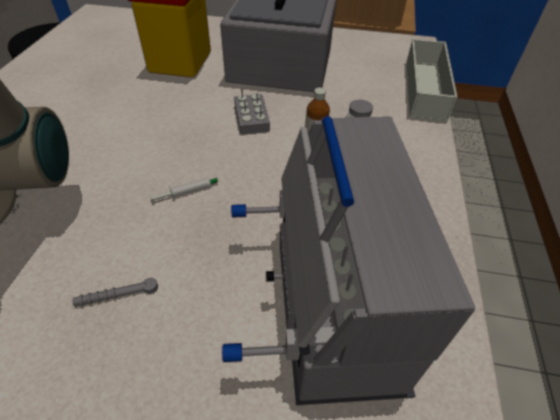

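View pics/top0.png

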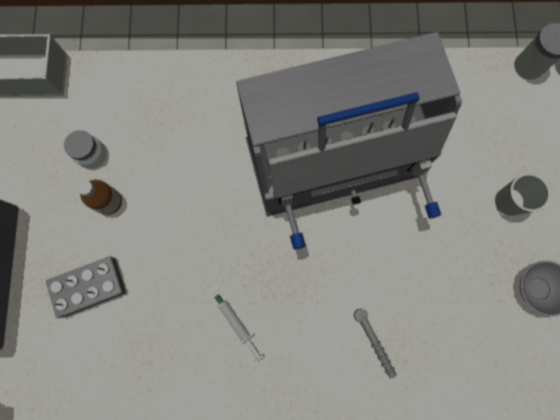

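```bash
python3 - <<'E'
import cv2,numpy as np
t=cv2.imread("pics/top0.png");s=cv2.imread("pics/scene0.png")
cv2.imwrite("pics/c1.png",cv2.resize(t[30:260,230:470],None,fx=2.5,fy=2.5,interpolation=cv2.INTER_CUBIC)[:600])
cv2.imwrite("pics/c2.png",cv2.resize(s[100:400,210:460],None,fx=2,fy=2,interpolation=cv2.INTER_CUBIC))
for n,i in(("top",t),("scene",s)):
    h=cv2.cvtColor(i,cv2.COLOR_BGR2HSV); m=cv2.inRange(h,(105,150,60),(130,255,255))
    k,l,st,c=cv2.connectedComponentsWithStats(m)
    for j in range(1,k):
        if st[j,4]>40: 
            pts=np.argwhere(l==j)[:,::-1].astype(np.float32); print(n,st[j],c[j],cv2.minAreaRect(pts),cv2.boxPoints(cv2.minAreaRect(pts)).round(1).tolist())
E
```

```text
top [318  93 101  32 763] [368.23984273 108.46788991] ((368.2647705078125, 108.55883026123047), (7.518603801727295, 102.59256744384766), 75.96376037597656) [[317.6000061035156, 117.4000015258789], [417.1000061035156, 92.5], [418.8999938964844, 99.80000305175781], [319.3999938964844, 124.5999984741211]]
top [426 203  14  14 136] [432.58823529 209.52205882] ((432.5000305175781, 209.50001525878906), (12.649109840393066, 10.75174331665039), 71.56504821777344) [[425.3999938964844, 205.1999969482422], [435.6000061035156, 201.8000030517578], [439.6000061035156, 213.8000030517578], [429.3999938964844, 217.1999969482422]]
top [291 234  13  14 140] [297.36428571 240.45714286] ((297.3301696777344, 240.4056854248047), (13.59869384765625, 10.576762199401855), 74.05460357666016) [[290.3999938964844, 235.3000030517578], [300.5, 232.39999389648438], [304.29998779296875, 245.5], [294.1000061035156, 248.39999389648438]]
scene [ 52   0  18  21 238] [61.04201681  8.45798319] ((61.425262451171875, 8.105670928955078), (21.897722244262695, 12.492470741271973), 68.96248626708984) [[51.70000076293945, 0.1000
[... 205 characters left out ...]
6.0, 130.0), 90.0) [[416.0, 0.0], [546.0, 0.0], [546.0, 86.0], [416.0, 86.0]]
scene [323 117  30  84 821] [337.31303289 160.19366626] ((337.0882568359375, 158.8529510498047), (87.0702896118164, 10.429031372070312), 75.96376037597656) [[321.5, 117.9000015258789], [331.6000061035156, 115.4000015258789], [352.70001220703125, 199.8000030517578], [342.6000061035156, 202.39999389648438]]
scene [232 205  14  11 141] [238.56737589 210.11347518] ((238.5, 210.0), (10.0, 13.0), 90.0) [[232.0, 205.0], [245.0, 205.0], [245.0, 215.0], [232.0, 215.0]]
scene [223 344  19  17 295] [231.68135593 352.14915254] ((232.0, 352.0), (16.0, 18.0), 90.0) [[223.0, 344.0], [241.0, 344.0], [241.0, 360.0], [223.0, 360.0]]
```

View pics/c1.png

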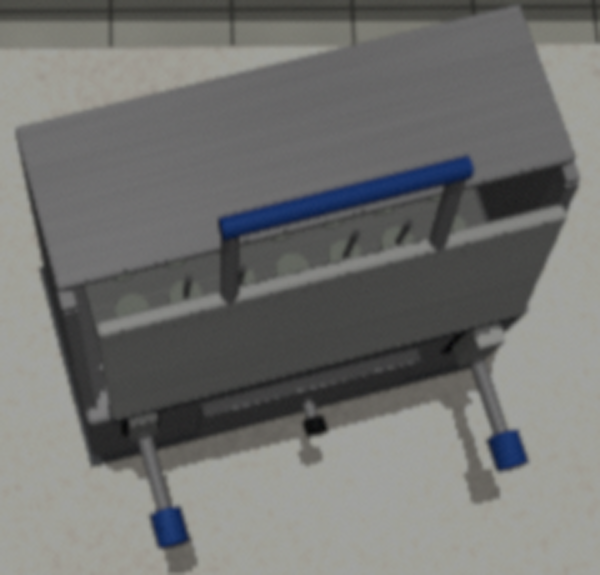

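View pics/c2.png

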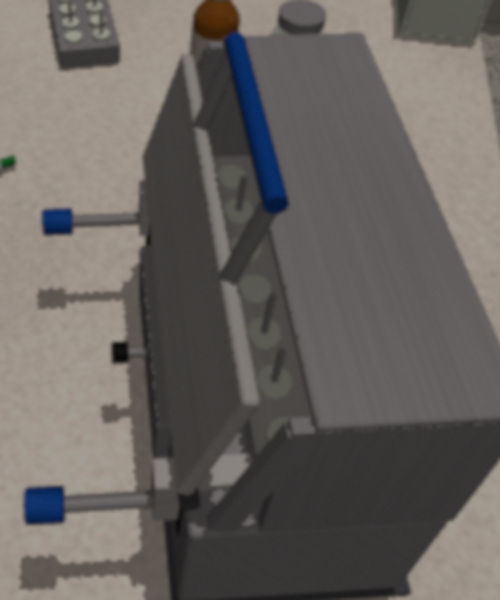

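```bash
cat > h.py <<'E'
import numpy as np
from rig import arm
from scipy.optimize import least_squares
from scipy.spatial.transform import Rotation as R
P={n:arm.camera_params(n) for n in("top","scene")}
def proj(n,p):
    c=P[n];q=c["world_to_cam"]@np.r_[p,1];return np.array([c["cx"]+c["fx"]*q[0]/-q[2],c["cy"]-c["fy"]*q[1]/-q[2]])
def cab(v,p):
    c,s=np.cos(v[2]),np.sin(v[2]);return np.array([v[0]+c*p[0]-s*p[1],v[1]+s*p[0]+c*p[1],p[2]])
def flap(a,y,z): # a lean: + back
    return np.array([z*np.sin(a),y,.13+z*np.cos(a)])
E
python3 - <<'E'
from h import *
def obs(v):
    l,r,a=v[3:]
    return [("top",[-.065-l,.115,.09],(297.4,240.5)),("top",[-.065-r,-.115,.09],(432.6,209.5)),
    ("scene",[-.065-l,.115,.09],(238.5,210.2)),("scene",[-.065-r,-.115,.09],(231.8,352.1)),
    ("top",[.209,.15,.239],(237.2,82)),("top",[.209,-.15,.239],(438,33.2)),("top",[.054,-.15,.239],(460,94)),("top",[.054,.15,.239],(254.8,144.8)),
    ("scene",[.054,-.15,.239],(369,315)),("scene",[.209,.15,.239],(391,117.5)),
    ("top",flap(a,.065,.17),(318.8,120.6)),("top",flap(a,-.065,.17),(418,96.4)),
    ("scene",flap(a,.065,.17),(327,120.5)),("scene",flap(a,-.065,.17),(347.8,200)),]
f=lambda v:np.concatenate([proj(n,cab(v,p))-u for n,p,u in obs(v)])
r=least_squares(f,[.6,0,.2,.01,.01,.2],loss="soft_l1")
print(r.x,np.degrees(r.x[[2,5]]));print(f(r.x).reshape(-1,2).round(1).tolist())
v=r.x;np.save("v.npy",v)
for p in([-.065-v[3],.115,.09],[-.065-v[4],-.115,.09],[-.165,.115,.09],[-.165,-.115,.09],flap(v[5],0,.17)):print(cab(v,p).round(4))
E
```

```text
[ 0.63960145 -0.06879127  0.24524936  0.00207012  0.00864024  0.27671316] [14.0517532  15.85449616]
[[0.3, -0.4], [0.3, -0.2], [-0.3, 0.5], [-0.1, 0.5], [-9.5, -35.8], [-10.2, -34.2], [2.8, 0.4], [-1.0, 1.3], [-5.3, -0.3], [37.3, -2.4], [-0.1, -0.1], [-0.1, -0.3], [0.0, 0.6], [-0.7, 3.5]]
[0.5466 0.0265 0.09  ]
[ 0.5961 -0.1982  0.09  ]
[0.4516 0.0027 0.09  ]
[ 0.5075 -0.2204  0.09  ]
[ 0.6847 -0.0575  0.2935]
```

```bash
python3 - <<'E'
from h import *
s=arm.state();M=R.from_rotvec(s["tcp_rot"]).as_matrix();print(M.round(3))
a=np.degrees(np.arctan2(M[1,2],M[0,2]));print("z yaw",a,"target y-axis",14.05+90,14.05-90)
def obs(v):
    l,r,a=v[3:]
    return [("top",[-.065-l,.115,.09],(297.4,240.5)),("top",[-.065-r,-.115,.09],(432.6,209.5)),
    ("scene",[-.065-l,.115,.09],(238.5,210.2)),("scene",[-.065-r,-.115,.09],(231.8,352.1)),
    ("top",[.054,-.15,.239],(460,94)),("top",[.054,.15,.239],(254.8,144.8)),
    ("top",flap(a,.065,.17),(318.8,120.6)),("top",flap(a,-.065,.17),(418,96.4)),
    ("scene",flap(a,.065,.17),(327,120.5)),("scene",flap(a,-.065,.17),(348.5,198)),]
f=lambda v:np.concatenate([proj(n,cab(v,p))-u for n,p,u in obs(v)])
r=least_squares(f,[.6,0,.2,.01,.01,.2],loss="soft_l1")
v=r.x;np.save("v.npy",v);print(v,np.degrees(v[[2,5]]));print(f(v).reshape(-1,2).round(1).tolist())
for p in([-.065-v[3],.115,.09],[-.065-v[4],-.115,.09],[-.165,.115,.09],[-.165,-.115,.09],flap(v[5],0,.17)):print(cab(v,p).round(4))
E
```

```text
[[-0.922 -0.     0.387]
 [-0.387  0.002 -0.922]
 [-0.    -1.    -0.002]]
z yaw -67.20538048142755 target y-axis 104.05 -75.95
[ 0.64135077 -0.06766681  0.24642214  0.00392552  0.01078343  0.26536838] [14.11894867 15.20448794]
[[-0.0, -0.3], [-0.1, -0.1], [-0.3, 0.2], [-0.1, 0.0], [1.8, -0.8], [-1.9, 0.2], [-0.7, -0.1], [-0.6, -0.5], [0.0, -0.1], [-1.3, 4.5]]
[0.5465 0.027  0.09  ]
[ 0.5959 -0.1977  0.09  ]
[0.4533 0.0036 0.09  ]
[ 0.5094 -0.2194  0.09  ]
[ 0.6846 -0.0568  0.294 ]
```

>>> move_arm:
  plan:
    - [45,40,-10,-1.75,1]
    - [47,42,-10,-1.75,1]
    - [47,42,-10,-1.75,1]
    - [47,42,-10,-1.75,1]
    - [47,42,-10,-1.75,1]

```text
time: 0.72
ee_pos: [0.453, -0.3241, 0.1535]
tcp_rot: [-0.257, 2.092, -2.092]
wrist_force: [1.1, -1.4, 0.0]
finger_gap: 1.001
```

>>> move_arm:
  plan:
    - [47,42,0,0,1]
    - [47,42,0,0,1]
    - [46,40,0,0,1]
    - [0,0,0,0,1]

```text
time: 1.23
ee_pos: [0.5938, -0.1988, 0.1531]
tcp_rot: [-0.262, 2.089, -2.086]
wrist_force: [-1.1, -0.5, -0.1]
finger_gap: 0.997
```

```bash
python3 - <<'E'
from h import *;import cv2
s=arm.state();print(s["time"],s["ee_pos"],s["joint_positions"].round(2),s["wrist_force"].round(1));M=R.from_rotvec(s["tcp_rot"]).as_matrix()
print(np.degrees(np.arctan2(M[1,2],M[0,2])))
cv2.imwrite("pics/w1.png",cv2.cvtColor(arm.camera("wrist"),cv2.COLOR_RGB2BGR))
E
```

```text
1.225 [ 0.59381038 -0.19876948  0.15314029] [-0.44  0.38  1.47  0.    1.29  0.88] [-1.1 -0.5 -0.1]
-75.6446892421153
```

View pics/w1.png

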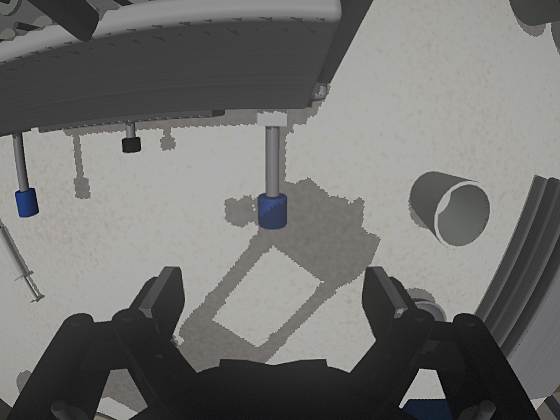

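```bash
cat >> h.py <<'E'
W=arm.camera_params("wrist")
def wray(u,v,z,s=None):
    s=s or arm.state();dx,dy=u-W["cx"],v-W["cy"];r=np.hypot(dx,dy);th=r/W["fx"]
    d=np.array([np.sin(th)*dx/max(r,1e-9),-np.sin(th)*dy/max(r,1e-9),-np.cos(th)])
    T=np.eye(4);T[:3,:3]=R.from_rotvec(s["tcp_rot"]).as_matrix();T[:3,3]=s["ee_pos"];T=T@W["T_tool_cam"]
    D=T[:3,:3]@d;o=T[:3,3];return o+D*(z-o[2])/D[2]
E
python3 - <<'E'
from h import *
print(wray(272,211,.09),wray(26,203,.09))
E
```

```text
[ 0.59385298 -0.19860945  0.09      ] [0.5445228  0.02608323 0.09      ]
```

>>> move_arm:
  plan:
    - [0,0,-30,0,1]
    - [0,0,-30,0,1]
    - [0,0,-21,0,0.7]
    - [0,0,0,0,0.4]
    - [0,0,0,0,0.1]
  force: 40

```text
time: 1.9
ee_pos: [0.591, -0.2033, 0.0739]
tcp_rot: [-0.256, 2.091, -2.092]
wrist_force: [0.1, -0.5, -0.1]
finger_gap: 0.379
```

>>> move_arm:
  plan:
    - [0,0,0,0,0]
    - [0,0,0,0,0]
    - [0,0,0,0,0]

```text
time: 2.28
ee_pos: [0.5913, -0.2023, 0.0736]
tcp_rot: [-0.257, 2.09, -2.091]
wrist_force: [0.1, 0.4, -0.6]
finger_gap: 0.002
```

```bash
python3 - <<'E'
from h import *;import cv2
for n in("wrist","scene"):cv2.imwrite(f"pics/{n}2.png",cv2.cvtColor(arm.camera(n),cv2.COLOR_RGB2BGR))
E
```

```text
(no output)
```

View pics/wrist2.png

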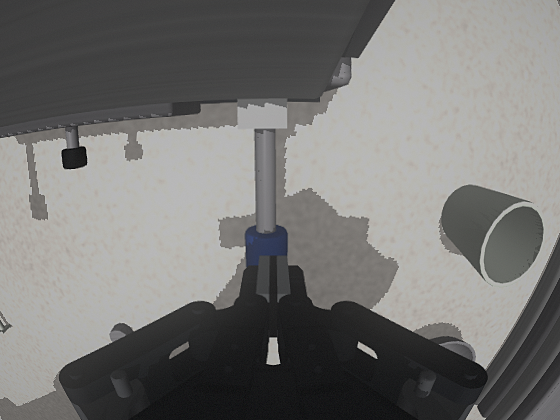

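View pics/scene2.png

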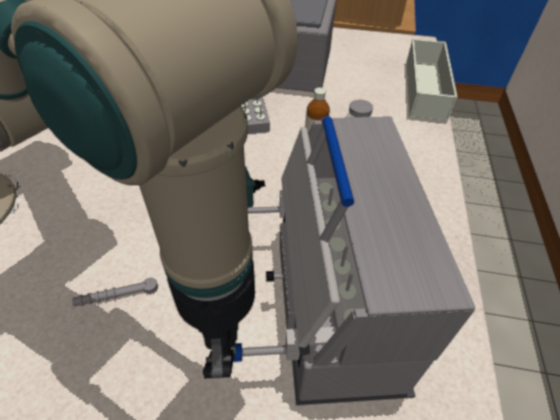

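```bash
python3 - <<'E'
from h import *;import cv2
print(arm.state()["ee_pos"],wray(266,245,.09),wray(266,232,.1),wray(74,157,.075))
v=np.load("v.npy");print("knob",cab(v,[-.028,0,.075]), "pull exp",cab(v,[-.065,-.115,.09]))
s=arm.state();M=R.from_rotvec(s["tcp_rot"]).as_matrix();print(M.round(3))
i=cv2.imread("pics/wrist2.png");cv2.imwrite("pics/c3.png",cv2.resize(i[180:360,180:370],None,fx=3,fy=3,interpolation=cv2.INTER_CUBIC))
i=cv2.imread("pics/scene2.png");cv2.imwrite("pics/c4.png",cv2.resize(i[300:400,180:330],None,fx=4,fy=4,interpolation=cv2.INTER_CUBIC))
E
```

```text
[ 0.59116686 -0.20228851  0.07328229] [ 0.60012263 -0.19571653  0.09      ] [ 0.61109121 -0.19326293  0.1       ] [ 0.6180522  -0.07321305  0.075     ]
knob [ 0.61419661 -0.07449701  0.075     ] pull exp [ 0.60636694 -0.19504865  0.09      ]
[[-0.97   0.     0.243]
 [-0.243 -0.    -0.97 ]
 [-0.    -1.     0.   ]]
```

View pics/c3.png

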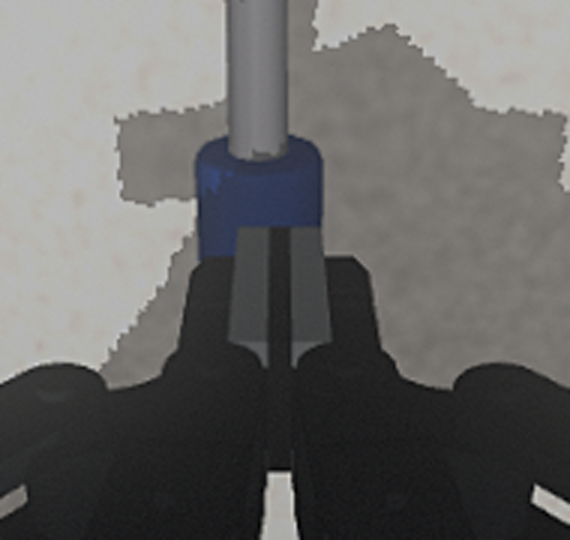

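View pics/c4.png

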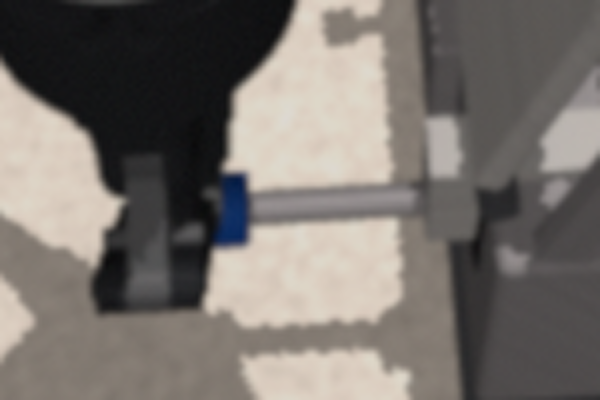

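```bash
python3 - <<'E'
from h import *
s=arm.state();M=R.from_rotvec(s["tcp_rot"]).as_matrix()
T=np.linalg.inv(W["T_tool_cam"])
def wp(t):
    q=T@np.r_[t,1];x,y,z=q[0],-q[1],-q[2];r=np.hypot(x,y);th=np.arctan2(r,z);return (W["cx"]+W["fx"]*th*x/r,W["cy"]+W["fx"]*th*y/r)
for t in([0,0,0],[-.011,0,0],[.011,0,0],[0,-.0187,0],[-.011,-.0187,0],[-.011,-.04,0],[0,-.04,0]):
    print(t,np.round(wp(t),1),"scene",proj("scene",s["ee_pos"]+M@t).round(1),"top",proj("top",s["ee_pos"]+M@t).round(1))
v=np.load("v.npy")
for e in(-.012,.012):
  p=cab(v,[-.065-v[4]+e,-.115,.09]);t=M.T@(p-s["ee_pos"]);print("pull",p,t.round(4),np.round(wp(t),1),proj("scene",p))
E
```

```text
[0, 0, 0] [274.  249.4] scene [227.9 360.6] top [432.2 214.1]
[-0.011, 0, 0] [274.  231.7] scene [236.9 360.2] top [430.2 207.9]
[0.011, 0, 0] [274.  266.3] scene [218.9 361.1] top [434.3 220.3]
[0, -0.0187, 0] [274.1 264.5] scene [226.7 354.4] top [435.9 211.9]
[-0.011, -0.0187, 0] [274.2 245.3] scene [236.  353.9] top [433.8 205.6]
[-0.011, -0.04, 0] [274.3 264.7] scene [234.9 346.4] top [438.2 202.8]
[0, -0.04, 0] [274.3 285.6] scene [225.3 346.9] top [440.4 209.3]
pull [ 0.58427176 -0.20060634  0.09      ] [ 0.0063 -0.0167 -0.0033] [267.9 273.1] [221.69078238 352.66471972]
pull [ 0.60754676 -0.19475188  0.09      ] [-0.0177 -0.0167 -0.0033] [267.6 231.6] [241.68813323 351.59897962]
```

```bash
python3 - <<'E'
from h import *
T=np.linalg.inv(W["T_tool_cam"])
def wp(t):
    q=T@np.r_[t,1];x,y,z=q[0],-q[1],-q[2];r=np.hypot(x,y);th=np.arctan2(r,z);return (W["cx"]+W["fx"]*th*x/r,W["cy"]+W["fx"]*th*y/r)
for x in(-.011,0,.011):
  for y in(0,-.013,-.026,-.04):print(x,y,np.round(wp([x,y,.0425]),1))
E
```

```text
-0.011 0 [348.3 231.3]
-0.011 -0.013 [353.4 240.2]
-0.011 -0.026 [359.3 250.4]
-0.011 -0.04 [366.5 263.2]
0 0 [346.7 248.7]
0 -0.013 [351.6 258.6]
0 -0.026 [357.  269.8]
0 -0.04 [363.7 283.6]
0.011 0 [345.1 265.4]
0.011 -0.013 [349.6 276. ]
0.011 -0.026 [354.7 288. ]
0.011 -0.04 [360.9 302.6]
```

>>> move_arm:
  plan:
    - [5,5,0,0,1]
    - [0,0,0,0,1]
    - [0,0,0,0,1]
    - [0,0,-15,0,1]
    - [0,0,-15,0,1]

```text
time: 3.0
ee_pos: [0.5956, -0.1972, 0.0418]
tcp_rot: [-0.258, 2.092, -2.091]
wrist_force: [-0.5, -0.0, 0.2]
finger_gap: 0.998
```

```bash
python3 - <<'E'
from h import *;import cv2
print(arm.state()["ee_pos"],arm.state()["wrist_force"])
for n in("wrist","top"):cv2.imwrite(f"pics/{n}3.png",cv2.cvtColor(arm.camera(n),cv2.COLOR_RGB2BGR))
E
```

```text
[ 0.59562892 -0.19721302  0.04177557] [-0.49665085 -0.02836177  0.16928411]
```

View pics/wrist3.png

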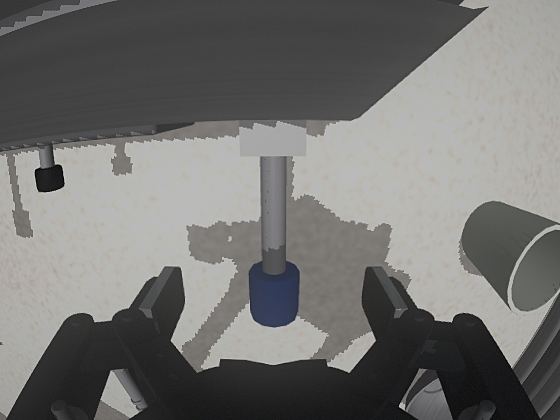

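>>> move_arm:
  plan:
    - [0,0,0,0,0.5]
    - [0,0,0,0,0.2]
    - [0,0,0,0,0]
    - [0,0,0,0,0]
    - [0,0,0,0,0]
  force: 40

```text
time: 3.72
ee_pos: [0.5964, -0.1975, 0.0436]
tcp_rot: [-0.257, 2.09, -2.091]
wrist_force: [-1.5, -1.4, 1.7]
finger_gap: 0.243
```

>>> move_arm:
  plan:
    - [-6,-1.5,0,0,0]
    - [-16,-4,0,0,0]
    - [-16,-4,0,0,0]
    - [-16,-4,0,0,0]
    - [-16,-4,0,0,0]

```text
time: 4.35
ee_pos: [0.5254, -0.2158, 0.0436]
tcp_rot: [-0.256, 2.089, -2.092]
wrist_force: [3.0, -1.4, 3.8]
finger_gap: 0.242
```

>>> move_arm:
  plan:
    - [-10,-2.5,0,0,0]
    - [-4,-1,0,0,0]
    - [-2,-0.5,0,0,0]
    - [-2,-0.5,0,0,0]

```text
time: 4.85
ee_pos: [0.5118, -0.2194, 0.0436]
tcp_rot: [-0.247, 2.088, -2.09]
wrist_force: [13.1, 4.0, 0.4]
finger_gap: 0.239
```

>>> move_arm:
  plan:
    - [3,0.5,0,0,0]
    - [0,0,0,0,0.6]
    - [0,0,0,0,1]
    - [0,0,20,0,1]
    - [0,0,40,0,1]

```text
time: 5.48
ee_pos: [0.5081, -0.2174, 0.1011]
tcp_rot: [-0.265, 2.099, -2.089]
wrist_force: [0.9, -0.3, 0.2]
finger_gap: 0.999
```

>>> move_arm:
  plan:
    - [0,45,20,0,1]
    - [5,55,0,0,1]
    - [10,55,0,0,1]
    - [10,50,0,0,1]
    - [5,20,0,0,1]

```text
time: 6.1
ee_pos: [0.5395, 0.0089, 0.1222]
tcp_rot: [-0.264, 2.092, -2.09]
wrist_force: [-0.2, -0.0, 0.4]
finger_gap: 1.004
```

```bash
python3 - <<'E'
from h import *;import cv2
s=arm.state();print(s["ee_pos"],s["wrist_force"])
for n in("wrist","top","scene"):cv2.imwrite(f"pics/{n}4.png",cv2.cvtColor(arm.camera(n),cv2.COLOR_RGB2BGR))
E
```

```text
[0.53947064 0.0089042  0.12217396] [-0.18036246 -0.04313741  0.44996514]
```

View pics/wrist4.png

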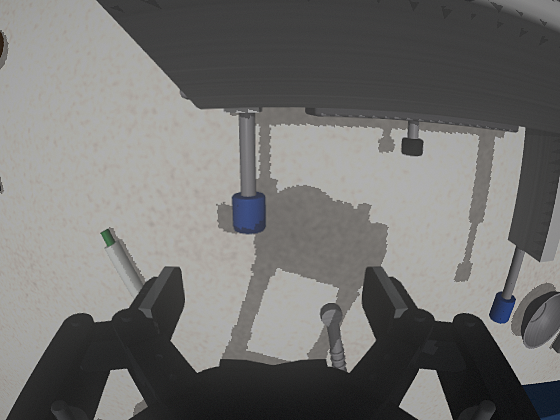

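View pics/scene4.png

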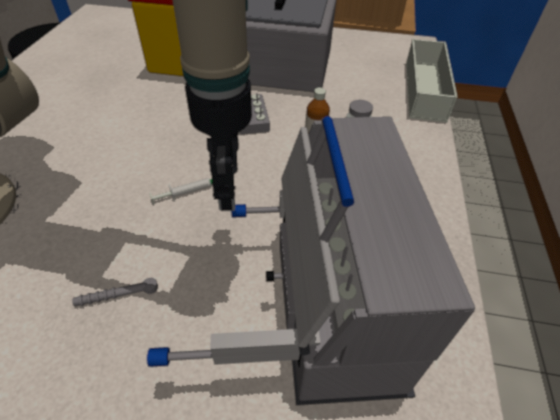

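```bash
python3 - <<'E'
from h import *
v=np.load("v.npy");s=arm.state()
print(s["ee_pos"],wray(249,212,.09),wray(503,308,.09),cab(v,[-.065-v[3],.115,.09]),proj("scene",cab(v,[-.165,-.115,.09])))
E
```

```text
[0.53982402 0.00678042 0.1222515 ] [0.54735534 0.02551211 0.09      ] [ 0.51135436 -0.22241854  0.09      ] [0.54645479 0.0270458  0.09      ] [156.64808705 356.13110929]
```

>>> move_arm:
  plan:
    - [7,18.5,0,0,1]
    - [0,0,-25,0,1]
    - [0,0,-30,0,1]
    - [0,0,-24,0,1]
    - [0,0,0,0,0.7]

```text
time: 6.88
ee_pos: [0.5464, 0.0245, 0.0423]
tcp_rot: [-0.261, 2.095, -2.093]
wrist_force: [0.5, -1.4, -0.1]
finger_gap: 0.818
```

```bash
python3 - <<'E'
from h import *;import cv2
s=arm.state();print(s["ee_pos"],s["wrist_force"])
for n in("wrist",):cv2.imwrite(f"pics/{n}5.png",cv2.cvtColor(arm.camera(n),cv2.COLOR_RGB2BGR))
E
```

```text
[0.5464253  0.0245036  0.04226915] [ 0.53796242 -1.42918704 -0.09386799]
```

View pics/wrist5.png

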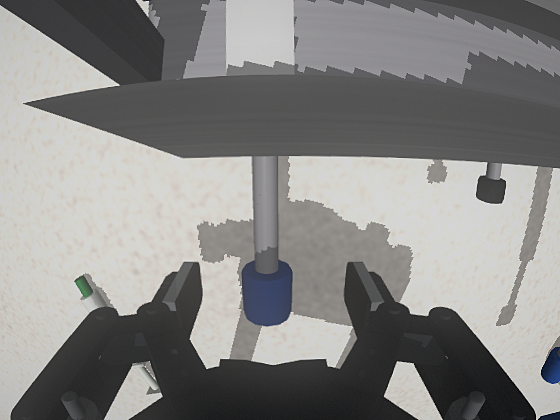

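>>> move_arm:
  plan:
    - [0,1,0,0,0.5]
    - [0,0,0,0,0.2]
    - [0,0,0,0,0]
    - [0,0,0,0,0]
    - [0,0,0,0,0]

```text
time: 7.55
ee_pos: [0.5485, 0.0277, 0.0455]
tcp_rot: [-0.254, 2.094, -2.088]
wrist_force: [-0.4, 4.6, 4.3]
finger_gap: 0.242
```

>>> move_arm:
  plan:
    - [-8,-2,0,0,0]
    - [-16,-4,0,0,0]
    - [-17,-4.3,0,0,0]
    - [-17,-4.3,0,0,0]
    - [-17,-4.3,0,0,0]

```text
time: 8.18
ee_pos: [0.4744, 0.0086, 0.0455]
tcp_rot: [-0.251, 2.093, -2.087]
wrist_force: [0.6, 6.0, 4.2]
finger_gap: 0.241
```

>>> move_arm:
  plan:
    - [-10,-2.5,0,0,0]
    - [-5,-1.2,0,0,0]
    - [-3,-0.7,0,0,0]

```text
time: 8.55
ee_pos: [0.4563, 0.004, 0.0455]
tcp_rot: [-0.251, 2.093, -2.088]
wrist_force: [0.8, 5.6, 3.2]
finger_gap: 0.242
```

>>> move_arm:
  plan:
    - [-2,-0.5,0,0,0]
    - [-2,-0.5,0,0,0]
    - [-2,-0.5,0,0,0]

```text
time: 8.93
ee_pos: [0.4564, 0.0039, 0.0456]
tcp_rot: [-0.236, 2.091, -2.082]
wrist_force: [14.3, 14.2, -9.9]
finger_gap: 0.243
```

At the stop. Release and look.

>>> move_arm:
  plan:
    - [5,1,0,0,0]
    - [0,0,0,0,0.6]
    - [0,0,0,0,1]
    - [0,0,20,0,1]
    - [0,0,40,0,1]

```text
time: 9.55
ee_pos: [0.4523, 0.0016, 0.1034]
tcp_rot: [-0.262, 2.094, -2.093]
wrist_force: [0.4, -0.3, -0.3]
finger_gap: 1.0
```

>>> move_arm:
  plan:
    - [0,0,60,10,1]
    - [0,0,60,10,1]
    - [0,0,60,10,1]
    - [0,0,50,10,1]
    - [0,0,0,10,1]

```text
time: 10.18
ee_pos: [0.4559, 0.0011, 0.3386]
tcp_rot: [-0.956, 1.523, -1.535]
wrist_force: [0.4, -0.4, -0.8]
finger_gap: 0.997
```

>>> move_arm:
  plan:
    - [0,0,0,10,1]
    - [0,0,0,10,1]
    - [0,0,0,10,1]
    - [0,0,0,10,1]
    - [0,0,0,0,1]

```text
time: 10.8
ee_pos: [0.4537, 0.0015, 0.334]
tcp_rot: [-1.315, 1.029, -1.029]
wrist_force: [-0.2, 0.1, 0.0]
finger_gap: 1.003
```

```bash
python3 - <<'E'
from h import *;import cv2
s=arm.state();print(s["time"],s["ee_pos"],s["wrist_force"],s["joint_positions"].round(2));M=R.from_rotvec(s["tcp_rot"]).as_matrix();print(np.degrees(np.arctan2(M[1,2],M[0,2])))
for n in("wrist","top","scene"):cv2.imwrite(f"pics/{n}6.png",cv2.cvtColor(arm.camera(n),cv2.COLOR_RGB2BGR))
E
```

```text
10.8 [0.45370009 0.00153853 0.33395231] [-0.19952468  0.13326164  0.00310473] [-0.15  0.04  1.48 -0.    1.62 -0.39]
13.896368568405062
```

View pics/wrist6.png

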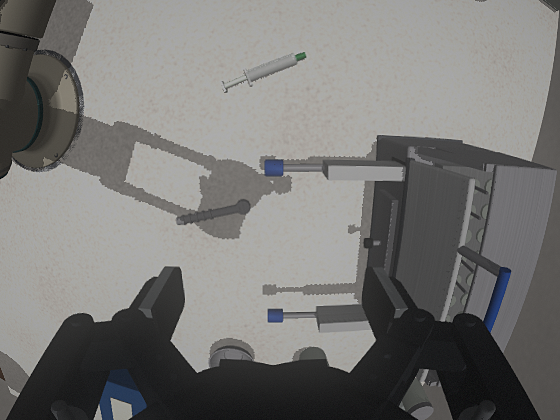

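View pics/scene6.png

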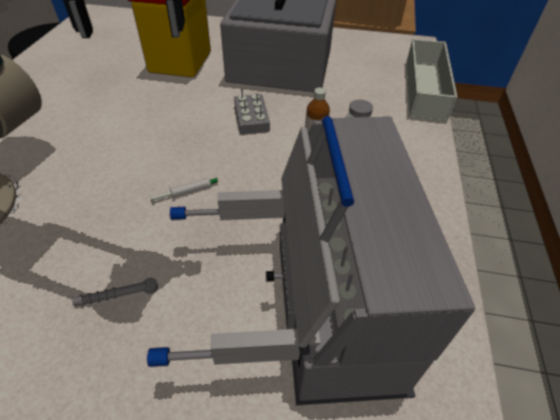

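View pics/top6.png

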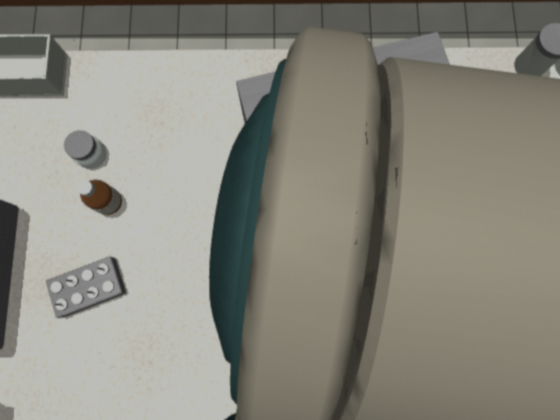

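>>> move_arm:
  plan:
    - [40,-10,0,0,1]
    - [50,-12,0,0,1]
    - [50,-12,0,0,1]
    - [50,-12,0,0,1]
    - [40,-12,0,0,1]

```text
time: 11.58
ee_pos: [0.6859, -0.0566, 0.3332]
tcp_rot: [-1.315, 1.028, -1.028]
wrist_force: [0.7, 0.3, 0.3]
finger_gap: 0.999
```

>>> move_arm:
  plan:
    - [0,0,0,0,1]
    - [0,0,0,0,1]

```text
time: 11.82
ee_pos: [0.6835, -0.056, 0.3335]
tcp_rot: [-1.316, 1.029, -1.026]
wrist_force: [-1.3, 0.9, 0.7]
finger_gap: 0.997
```

```bash
python3 - <<'E'
from h import *;import cv2
s=arm.state();print(s["time"],s["ee_pos"],s["wrist_force"],s["joint_positions"].round(2))
for n in("wrist","scene"):cv2.imwrite(f"pics/{n}7.png",cv2.cvtColor(arm.camera(n),cv2.COLOR_RGB2BGR))
E
```

```text
11.825 [ 0.68352597 -0.05601336  0.33354117] [-1.32641453  0.86381668  0.67441669] [-0.18  0.42  0.97  0.    1.75 -0.43]
```

View pics/wrist7.png

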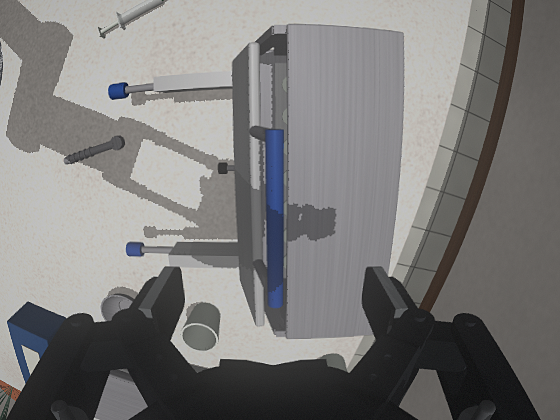

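View pics/scene7.png

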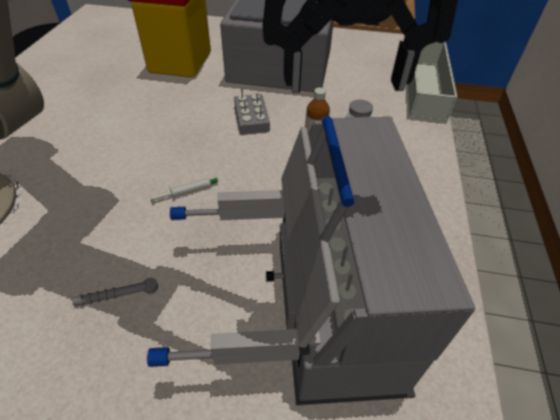

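```bash
python3 - <<'E'
from h import *
v=np.load("v.npy")
a,b=wray(275,131,.294),wray(276.5,304,.294);print(a,b,(a+b)/2,np.linalg.norm(a-b),np.degrees(np.arctan2(*(a-b)[1::-1])))
print(cab(v,flap(v[5],.065,.17)),cab(v,flap(v[5],-.065,.17)))
E
```

```text
[0.66935963 0.00704235 0.294     ] [ 0.70223056 -0.11871841  0.294     ] [ 0.68579509 -0.05583803  0.294     ] 0.1299856454138134 104.64807595949169
[0.66873311 0.00624551 0.29404931] [ 0.70044476 -0.11982737  0.29404931]
```

>>> move_arm:
  plan:
    - [1.5,0,-20,0,1]
    - [0,0,-25,0,1]
    - [0,0,-25,0,1]
    - [0,0,-16,0,1]
    - [0,0,0,0,0.7]
  force: 25

```text
time: 12.55
ee_pos: [0.6845, -0.0558, 0.2476]
tcp_rot: [-1.316, 1.028, -1.026]
wrist_force: [-0.4, -1.5, 0.5]
finger_gap: 0.818
```

```bash
python3 - <<'E'
from h import *;import cv2
s=arm.state();print(s["time"],s["ee_pos"],s["wrist_force"])
for n in("wrist","scene"):cv2.imwrite(f"pics/{n}8.png",cv2.cvtColor(arm.camera(n),cv2.COLOR_RGB2BGR))
E
```

```text
12.55 [ 0.68448486 -0.05579583  0.2475525 ] [-0.35159909 -1.47049085  0.46888846]
```

View pics/wrist8.png

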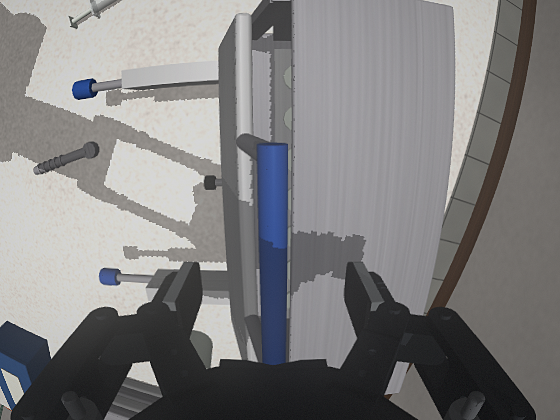

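View pics/scene8.png

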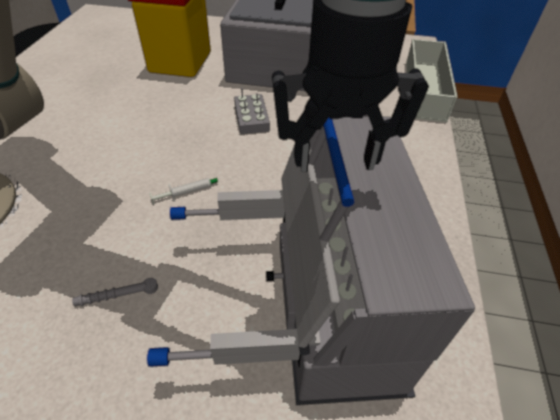

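>>> move_arm:
  plan:
    - [0,0,0,0,0.4]
    - [0,0,0,0,0.1]
    - [0,0,0,0,0]
    - [0,0,0,0,0]
    - [0,0,0,0,0]
  force: 25

```text
time: 13.28
ee_pos: [0.6854, -0.0563, 0.2486]
tcp_rot: [-1.315, 1.026, -1.027]
wrist_force: [-1.9, -0.6, 4.5]
finger_gap: 0.127
```

```bash
python3 - <<'E'
from h import *;import cv2
s=arm.state();print(s["time"],s["ee_pos"],s["wrist_force"],s["finger_gap"])
v=np.load("v.npy");a0=np.radians(15.0)
p0=cab(v,flap(a0,0,.17))
prev=p0
for d in range(10,-91,-5):
    p=cab(v,flap(np.radians(d),0,.17));print(d,((p-p0)*1000).round(1),((p-prev)*1000).round(1));prev=p
E
```

```text
13.275 [ 0.68540679 -0.05629754  0.24864773] [-1.89947713 -0.57819687  4.5300291 ] 0.12745226337435
10 [-14.   -3.5   3.2] [-14.   -3.5   3.2]
5 [-28.3  -7.1   5.1] [-14.3  -3.6   1.9]
0 [-42.7 -10.7   5.8] [-14.4  -3.6   0.6]
-5 [-57.  -14.3   5.1] [-14.4  -3.6  -0.6]
-10 [-71.3 -17.9   3.2] [-14.3  -3.6  -1.9]
-15 [-85.3 -21.5   0. ] [-14.   -3.5  -3.2]
-20 [-99.1 -24.9  -4.5] [-13.7  -3.5  -4.5]
-25 [-112.3  -28.3  -10.1] [-13.3  -3.3  -5.7]
-30 [-125.1  -31.5  -17. ] [-12.8  -3.2  -6.8]
-35 [-137.2  -34.5  -25. ] [-12.1  -3.1  -8. ]
-40 [-148.6  -37.4  -34. ] [-11.4  -2.9  -9. ]
-45 [-159.2  -40.1  -44. ] [-10.6  -2.7 -10. ]
-50 [-169.   -42.5  -54.9] [ -9.7  -2.4 -10.9]
-55 [-177.7  -44.7  -66.7] [ -8.8  -2.2 -11.8]
-60 [-185.4  -46.6  -79.2] [ -7.7  -1.9 -12.5]
-65 [-192.1  -48.3  -92.4] [ -6.6  -1.7 -13.2]
-70 [-197.6  -49.7 -106.1] [ -5.5  -1.4 -13.7]
-75 [-201.9  -50.8 -120.2] [ -4.3  -1.1 -14.1]
-80 [-205.   -51.6 -134.7] [ -3.1  -0.8 -14.5]
-85 [-206.9  -52.  -149.4] [ -1.9  -0.5 -14.7]
-90 [-207.5  -52.2 -164.2] [ -0.6  -0.2 -14.8]
```

>>> move_arm:
  plan:
    - [-7,-1.8,1.8,0,0]
    - [-7,-1.7,1.4,0,0]
    - [-7.1,-1.8,1.1,0,0]
    - [-7.2,-1.8,0.8,0,0]
    - [-7.2,-1.8,0.5,0,0]

```text
time: 13.9
ee_pos: [0.6495, -0.0655, 0.2537]
tcp_rot: [-1.315, 1.026, -1.027]
wrist_force: [2.0, -0.5, 3.3]
finger_gap: 0.13
```

>>> move_arm:
  plan:
    - [-7.2,-1.8,0.2,0,0]
    - [-7.2,-1.8,-0.1,0,0]
    - [-7.1,-1.8,-0.5,0,0]
    - [-7.2,-1.8,-0.8,0,0]
    - [-7.1,-1.8,-1.1,0,0]

```text
time: 14.52
ee_pos: [0.6137, -0.0745, 0.2511]
tcp_rot: [-1.316, 1.027, -1.027]
wrist_force: [1.8, -1.9, 1.7]
finger_gap: 0.131
```

```bash
python3 - <<'E'
from h import *;import cv2
s=arm.state();print(s["time"],s["ee_pos"],s["wrist_force"],s["finger_gap"])
for n in("scene",):cv2.imwrite(f"pics/{n}9.png",cv2.cvtColor(arm.camera(n),cv2.COLOR_RGB2BGR))
E
```

```text
14.525 [ 0.61372735 -0.07448747  0.25111872] [ 1.76608484 -1.94190457  1.73764849] 0.13102759201012235
```

View pics/scene9.png

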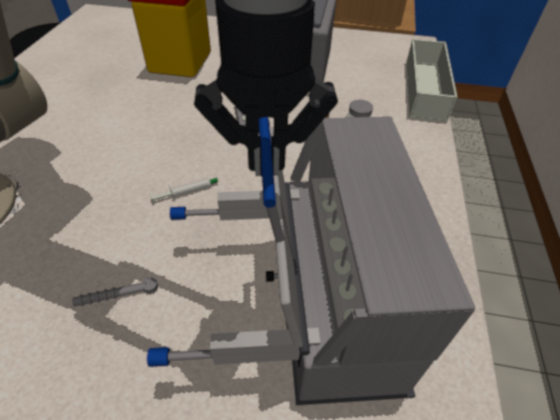

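Flap is following at about 10° past upright. Continue along the arc.

>>> move_arm:
  plan:
    - [-7,-1.8,-1.4,0,0]
    - [-7,-1.7,-1.8,0,0]
    - [-6.9,-1.7,-2.1,0,0]
    - [-6.9,-1.7,-2.4,0,0]
    - [-6.6,-1.7,-2.7,0,0]

```text
time: 15.2
ee_pos: [0.5794, -0.083, 0.2407]
tcp_rot: [-1.315, 1.027, -1.027]
wrist_force: [2.7, -4.3, 0.9]
finger_gap: 0.129
```

>>> move_arm:
  plan:
    - [-6.6,-1.7,-2.9,0,0]
    - [-6.5,-1.6,-3.3,0,0]
    - [-6.3,-1.6,-3.6,0,0]
    - [-6.1,-1.6,-3.9,0,0]
    - [-6,-1.5,-4.1,0,0]

```text
time: 15.82
ee_pos: [0.5479, -0.0907, 0.2228]
tcp_rot: [-1.315, 1.027, -1.027]
wrist_force: [2.4, -4.9, -0.1]
finger_gap: 0.128
```

>>> move_arm:
  plan:
    - [-5.8,-1.5,-4.4,0,0]
    - [-5.6,-1.4,-4.6,0,0]
    - [-5.4,-1.4,-4.9,0,0]
    - [-5.2,-1.3,-5.1,0,0]
    - [-5,-1.2,-5.3,0,0]

```text
time: 16.45
ee_pos: [0.5208, -0.0974, 0.1985]
tcp_rot: [-1.315, 1.027, -1.026]
wrist_force: [1.6, -3.2, 0.4]
finger_gap: 0.131
```

```bash
python3 - <<'E'
from h import *;import cv2
s=arm.state();print(s["time"],s["ee_pos"],s["wrist_force"],s["finger_gap"])
for n in("scene",):cv2.imwrite(f"pics/{n}10.png",cv2.cvtColor(arm.camera(n),cv2.COLOR_RGB2BGR))
E
```

```text
16.45 [ 0.52084747 -0.09735583  0.19847245] [ 1.55612445 -3.17566112  0.37999283] 0.1311303195861943
```

View pics/scene10.png

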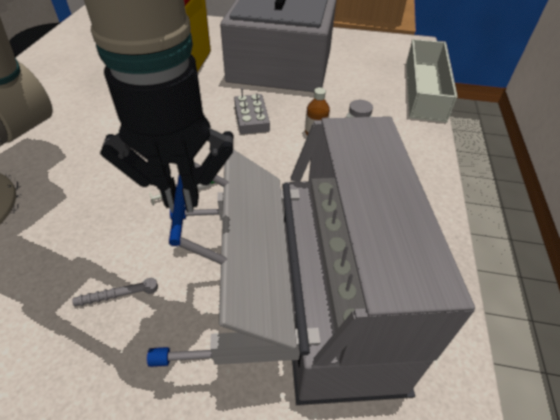

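>>> move_arm:
  plan:
    - [-4.8,-1.2,-5.5,0,0]
    - [-4.5,-1.1,-5.8,0,0]
    - [-4.3,-1.1,-6,0,0]
    - [-4,-1,-6.2,0,0]
    - [-3.7,-0.9,-6.3,0,0]

```text
time: 17.12
ee_pos: [0.4999, -0.1026, 0.1686]
tcp_rot: [-1.315, 1.027, -1.027]
wrist_force: [1.9, -2.2, 1.1]
finger_gap: 0.128
```

>>> move_arm:
  plan:
    - [-3.5,-0.9,-6.5,0,0]
    - [-3.1,-0.8,-6.7,0,0]
    - [-2.9,-0.7,-6.8,0,0]
    - [-2.6,-0.7,-6.9,0,0]
    - [-2.3,-0.6,-7,0,0]

```text
time: 17.75
ee_pos: [0.4854, -0.1063, 0.1347]
tcp_rot: [-1.315, 1.027, -1.026]
wrist_force: [0.5, -1.2, 0.6]
finger_gap: 0.129
```

>>> move_arm:
  plan:
    - [-2,-0.5,-7.1,0,0]
    - [-1.7,-0.4,-7.2,0,0]
    - [-1.4,-0.4,-7.3,0,0]
    - [-1.1,-0.3,-7.3,0,0]

```text
time: 18.25
ee_pos: [0.4793, -0.1079, 0.1057]
tcp_rot: [-1.315, 1.027, -1.027]
wrist_force: [1.0, -0.5, 0.1]
finger_gap: 0.127
```

```bash
python3 - <<'E'
from h import *;import cv2
s=arm.state();print(s["time"],s["ee_pos"],s["wrist_force"],s["finger_gap"])
for n in("scene",):cv2.imwrite(f"pics/{n}11.png",cv2.cvtColor(arm.camera(n),cv2.COLOR_RGB2BGR))
E
```

```text
18.25 [ 0.47931983 -0.10785383  0.10571422] [ 0.95326885 -0.46331694  0.07317448] 0.12721396391900142
```

View pics/scene11.png

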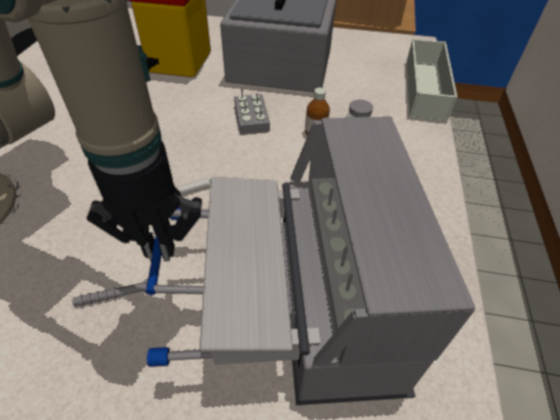

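>>> move_arm:
  plan:
    - [-0.8,-0.2,-7.3,0,0]
    - [-0.5,-0.1,-7.3,0,0]
    - [-0.2,0,-4,0,0]
    - [0,0,-2,0,0]
    - [0,0,0,0,0]

```text
time: 18.92
ee_pos: [0.4778, -0.1082, 0.0855]
tcp_rot: [-1.315, 1.027, -1.026]
wrist_force: [-0.2, -0.6, -0.3]
finger_gap: 0.128
```

>>> move_arm:
  plan:
    - [0,0,-1.5,0,0]
    - [0,0,-1,0,0]
    - [0,0,-1,0,0]

```text
time: 19.3
ee_pos: [0.4778, -0.1083, 0.0821]
tcp_rot: [-1.315, 1.027, -1.027]
wrist_force: [-1.2, -1.0, 0.5]
finger_gap: 0.127
```

>>> move_arm:
  plan:
    - [0,0,-1,0,0]
    - [0,0,-1,0,0]
    - [0,0,0,0,0]

```text
time: 19.68
ee_pos: [0.4778, -0.1083, 0.0815]
tcp_rot: [-1.315, 1.026, -1.027]
wrist_force: [-2.9, 0.9, 10.1]
finger_gap: 0.126
```

```bash
python3 - <<'E'
from h import *;import cv2
s=arm.state();print(s["time"],s["ee_pos"],s["wrist_force"],s["finger_gap"])
i=cv2.cvtColor(arm.camera("scene"),cv2.COLOR_RGB2BGR);cv2.imwrite("pics/s12.png",cv2.resize(i[160:380,120:320],None,fx=2.7,fy=2.7,interpolation=cv2.INTER_CUBIC))
v=np.load("v.npy")
for d in(-85,-88,-90,-92,-95):
  print(d,[proj("scene",cab(v,flap(np.radians(d),y,z))).round(1).tolist() for y,z in((.065,.17),(-.065,.17),(-.135,.11))])
E
```

```text
19.675 [ 0.47779223 -0.10829933  0.08150603] [-2.92406254  0.93551817 10.10782093] 0.12610005084102066
-85 [[163.7, 213.2], [149.4, 295.6], [196.8, 353.0]]
-88 [[164.5, 217.4], [150.6, 299.4], [197.2, 355.2]]
-90 [[165.3, 220.1], [151.5, 301.9], [197.6, 356.6]]
-92 [[166.1, 222.8], [152.7, 304.4], [198.1, 358.0]]
-95 [[167.6, 226.8], [154.6, 308.0], [199.1, 360.1]]
```

View pics/s12.png

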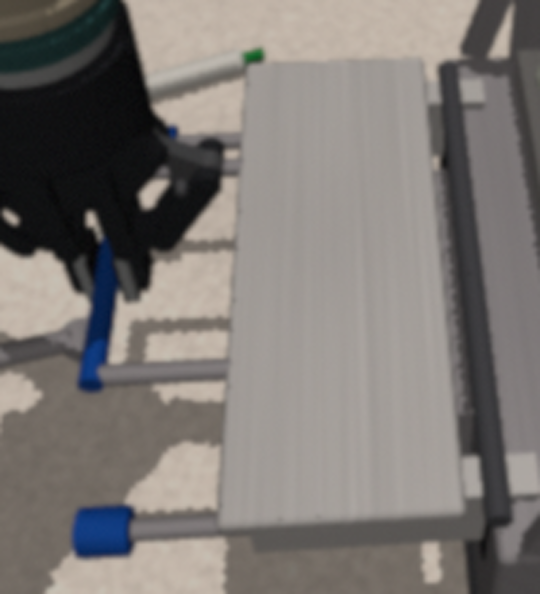

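>>> move_arm:
  plan:
    - [0,0,1.3,0,0]
    - [0,0,0,0,0.2]
    - [0,0,0,0,0.35]
    - [0,0,0,0,0.4]
    - [0,0,0,0,0.4]

```text
time: 20.35
ee_pos: [0.478, -0.1083, 0.0813]
tcp_rot: [-1.315, 1.027, -1.027]
wrist_force: [-0.2, 0.6, -0.0]
finger_gap: 0.396
```

>>> move_arm:
  plan:
    - [0,0,8,0,0.4]
    - [0,0,15,0,0.4]
    - [0,0,40,0,0.4]
    - [0,0,50,0,0.4]
    - [0,0,50,0,0.4]

```text
time: 20.98
ee_pos: [0.4778, -0.1083, 0.2465]
tcp_rot: [-1.315, 1.026, -1.027]
wrist_force: [1.0, 0.1, 0.3]
finger_gap: 0.398
```

>>> move_arm:
  plan:
    - [-40,0,50,0,0.4]
    - [-50,0,20,0,0.4]
    - [-50,0,0,0,0.4]
    - [0,0,0,0,0.4]
    - [0,0,0,0,0.4]

```text
time: 21.6
ee_pos: [0.3394, -0.1084, 0.3138]
tcp_rot: [-1.314, 1.025, -1.029]
wrist_force: [-0.1, 0.9, 0.8]
finger_gap: 0.4
```

```bash
python3 - <<'E'
from h import *;import cv2
s=arm.state();print(s["time"],s["ee_pos"],s["wrist_force"],s["finger_gap"])
for n in("scene","wrist"):cv2.imwrite(f"pics/{n}13.png",cv2.cvtColor(arm.camera(n),cv2.COLOR_RGB2BGR))
i=cv2.imread("pics/scene13.png")
cv2.imwrite("pics/c13.png",cv2.resize(i[160:380,120:320],None,fx=2.7,fy=2.7,interpolation=cv2.INTER_CUBIC))
v=np.load("v.npy")
print([proj("scene",cab(v,[-.165,y,.09])).round(1) for y in(.115,-.115)])
E
```

```text
21.6 [ 0.33935661 -0.10843396  0.3138065 ] [-0.08779669  0.93455856  0.75318913] 0.4003414055164893
[array([177.2, 212.5]), array([156.6, 356.1])]
```

View pics/c13.png

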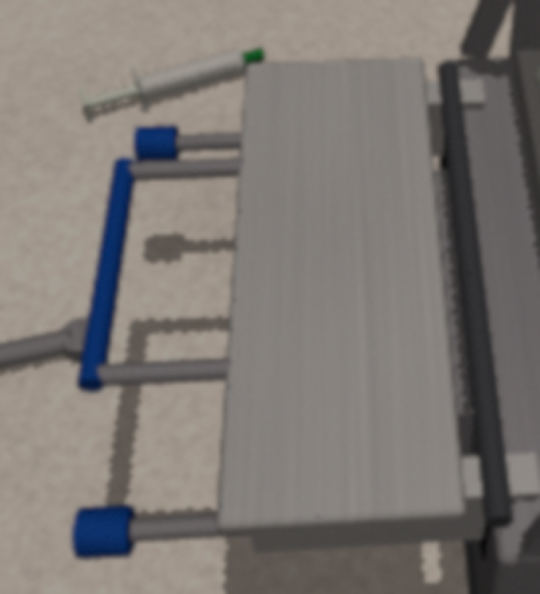

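View pics/wrist13.png

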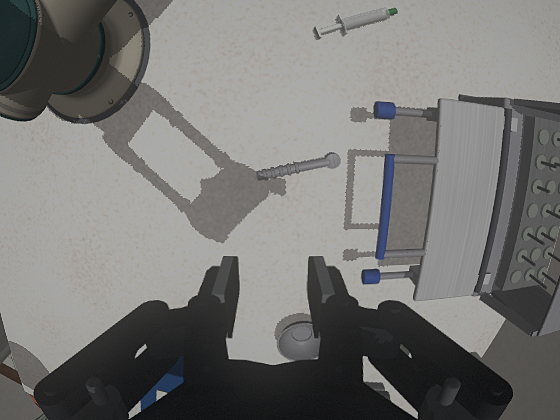

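```bash
python3 -c "
from rig import arm
print(arm.sign_off())"
```

```text
the job is handed in; nothing more can be done
None
```

I pulled both supports out to their stops while the flap was still up. Then I gripped the flap's blue bar, lowered it at about 20 deg/s to level, let go, backed the arm away and handed in at about 21.7 s.

**Supports:** On each one the pulling force rose to 13–14 N and the pull stopped moving. In the last picture both pulls show about 1–2 mm short of the predicted fully-out position. I put that down to calibration, since both had stopped against something firm.

**Flap:** It met the supports with a clear 10 N upward push. After release, the bar's end sits at the level position in the picture, and the wrist force is about zero with the arm clear.

**What went wrong:** My first grasp of the right pull missed. The wrist picture showed the fingertips about 30 mm higher than the stated tool point, so they shut above the pull. I went 30 mm lower and corrected for this in every later grasp. The pull did not visibly move in that miss.

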